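Take the orange bracket out of the sliding-lid parts case

TASK

The orange bracket lies in one of the two bays of the parts case, under a clear sliding lid. Slide the lid that covers it fully open, past the other lid, and leave it open; keep the other lid shut and the grey bracket where it is. Then take the orange bracket out and stand it upright, on its base, in the middle of the blue mat.

Things in the scene. Friction and masses are not known exactly. Their poses are not given: they have to be found in the camera images.
- case: Parts case fixed to the desk, 200 (x) x 430 (y) x 72 mm high, walls 6 mm, white floor 5 mm thick. Origin: centre of underside, z up, y along its length. A divider at y = 0 makes left (+y) and right (-y) bays, each 188 x 207 mm inside; end walls (54 mm) and divider stay below the lids. Two clear lids (edges in the grip's colour) slide along y at two levels, one over the other. A bracket stands in each bay.
- lid_left (a joint): Opening of the lower lid, over the left (+y) bay: 0 closed, grows to 0.130 m (stop, fully open) as it slides toward the case's -y, under the other lid. May start up to 15 mm ajar. Panel 184 (x) x 215 (y) x 4 mm, its top 60 mm above the case's underside; light friction (about 2 N), stays where it is left.
- lid_right (a joint): Opening of the upper lid, over the right (-y) bay: 0 closed, grows to 0.130 m (stop, fully open) as it slides toward the case's +y, over the other lid. May start up to 15 mm ajar. Same panel and friction, its top 68 mm above the case's underside.
- lid_left_grip (a point): Centre of the top of the yellow upright grip ridge on the left lid: 70 mm long (case x), 12 mm thick (case y), 30 mm high above its lid, top 90 mm above the case's underside. With the lid shut it is at y = +0.1875 m of the case, 27 mm inside the lid's outer edge. Axes parallel to the case's.
- lid_right_grip (a point): Centre of the top of the black upright grip ridge on the right lid: 70 mm long (case x), 12 mm thick (case y), 30 mm high above its lid, top 98 mm above the case's underside. With the lid shut it is at y = -0.1875 m of the case, 27 mm inside the lid's outer edge. Axes parallel to the case's.
- orange_bracket: Loose orange bracket, 80 g: base plate 60 (x) x 40 (y) x 8 mm with an upright web in its middle, 16 mm thick (x), 36 mm wide (y), top 46 mm above the underside; brass inserts. Origin: centre of underside, z up. Stands on the floor of one bay, 135 to 155 mm from the case's middle along y, clear of a fully open lid.
- grey_bracket: Loose grey bracket, same shape, size and origin, standing in the other bay. More grey ones stand on the desk as bystanders.
- mat: Blue assembly mat fixed flat on the desk, 150 x 150 x 4 mm. Origin at the centre of its underside, z up; its top is 4 mm above the origin.
Things that resemble listed ones, but are neither listed nor needed, are in the scene too. Several things look just like the mat: the one meant starts farthest from the robot's base.

How it is judged (in metres and radians):
On the way:
1. the lid over the orange bracket is slid open by more than 105 mm while the bracket still stands in its bay (distance of orange_bracket from where it was at the start of the episode below 0.03 m and ((y of orange_bracket in the frame of case above 0.05 m and value of joint lid_left above 0.105 m) or (y of orange_bracket in the frame of case below -0.05 m and value of joint lid_right above 0.105 m))), for 0.2 s.
At the end, for the whole second after the job is handed in: The orange bracket stands upright (within about 10 degrees) and at rest on the mat, its centre within 40 mm of the mat's; the lid that covered it is left open by more than 105 mm, the other lid is open by less than 40 mm, and the grey bracket is within 30 mm of where it stood (horizontal distance between orange_bracket and mat below 0.04 m and z of orange_bracket in the frame of mat between 0 and 0.012 m and angle between orange_bracket's own z axis and vertical below 0.17 rad and linear speed of orange_bracket below 0.02 m/s and distance of grey_bracket from where it was at the start of the episode below 0.03 m and ((value of joint lid_left above 0.105 m and value of joint lid_right below 0.04 m) or (value of joint lid_right above 0.105 m and value of joint lid_left below 0.04 m))); the robot touches nothing.
It fails at once if the lid over the grey bracket is slid open by more than 40 mm ((y of grey_bracket in the frame of case above 0.05 m and value of joint lid_left above 0.04 m) or (y of grey_bracket in the frame of case below -0.05 m and value of joint lid_right above 0.04 m)).
It fails at once if the grey bracket is moved by more than 30 mm (distance of grey_bracket from where it was at the start of the episode above 0.03 m).
It also fails if it takes over 50 s, if anything falls off the work surface, if the arm or the gripper's body presses on something with over 40 N, if the wrist force passes 120 N, or if a joint passes its speed limit or range.

ROBOT

A 6-joint arm with a two-finger parallel gripper is mounted at the origin on the work surface. World frame = base frame: x ahead of the robot, y to its left, z up, the work surface at z = 0. Lengths are in mm, angles in rad, forces in N, time in s.
With the tool pointing down it reaches from about 275 to 875 mm from the base axis. Payload 12.5 kg.
Tool frame: the origin (TCP) lies on the centre line of the jaws, within the pads' length; the fingertips stand 11 mm ahead of it and the grasp point (between the pads) lies 8 mm behind it; z points along the fingers, y is the line along which they close (so a half turn about z gives the same grasp; the last joint's range is limited). The gripper opens to 85 mm and grips with 20 to 120 N. Pads are 22 mm wide; open, the fingers measure 114 mm over their backs; the gripper's body (76 mm by 85 mm) begins 54 mm behind the grasp point. The pads swing forward as they close: fully open they stand 13 mm farther back than shut.
Start: joints at [-1.277, 0.351, 1.652, -0, 1.139, -0.085], TCP at [203.411, -510.988, 242.29] pointing down, gripper open.
Joint ranges: [-2.75, 2.75], [-0.79, 2.1], [0.01, 2.65], [-1.57, 4.71], [0.07, 3.14], [-2.87, 2.87]. Speed limits (rad/s): [2.22, 2.22, 2.79, 3.14, 3.14, 3.14].

INTERFACE

Orientations are given as a unit quaternion [x, y, z, w].
In Python, from plant import ctrl, capture, job gives the robot as it stands. Calls block until the motion is done:
- ctrl.reach(position, orientation): joint-space move of the TCP to a pose.
- ctrl.move_straight(position, velocity=150, rotation=None, contact_N=None): straight line of the TCP; rotation=None keeps the orientation; velocity is the mean speed in mm/s. With contact_N (N) it stops when the force on the tool has changed by that much, and returns True; else False.
- ctrl.move_j(angles): joint-space move.
- ctrl.open_jaws() and ctrl.close(strength=None): open the fingers fully, or close them until they stop; strength is the grip in N (None keeps the last).
- ctrl.sleep(seconds).
- ctrl.ik(position, orientation): joint angles nearest the present ones, or None.
- ctrl.sense(): the state.
- capture(name): name is "scene" or "top"; returns a dict with "frame" (480x640x3 uint8, red, green, blue), "range_z" (480x640 float32, mm along the optical axis (not along the pixel's ray), 0 where there is no reading), "intrinsics" (3x3 intrinsics, pixels), "R" (3x3) and "t" (3): a world point X has camera coordinates R X + t. Camera axes: x right, y down, z forward; pixel columns grow to the right and rows downward; lengths in mm; the calibration is good to about 2 mm. A picture is of the moment at which its call begins.
A pose or a line that the arm cannot do raises ctrl.MotionError and nothing moves.
- job.close_job(): hands the job in; it is judged then, once.
The state is a dict: "clock": time; "joint_positions": joint angles; "dq": joint speeds; "tau": joint torques, N m; "position": TCP position; "tcp_rot": TCP orientation; "ft_force": force on the tool from outside, world axes, zero at the start; "moment": the same for the moment, N m; "finger_gap": finger opening in mm; "finger_force": force on a finger pad.
Only numpy, scipy, OpenCV 4.12 (cv2) and the standard library are available. Lean on these libraries where they do the work, as an engineer would, in place of code of your own. Each camera call takes 0.05 s, during which the arm holds its last target. There are 200 camera calls.

## Working session

There is one attempt and no reset: what is moved stays moved. The work goes in short steps, each a Python script; the robot and the scene stay as the last script left them, time stands still between calls to the robot, and variables do not carry over. Pictures are saved under pics/ and viewed, at most 10 in all, crops included, and the job is handed in when it is done.

```bash
mkdir -p pics; ls; python3 - <<'E'
from plant import ctrl,capture,job
import cv2,numpy as np
for n in("scene","top"):
    c=capture(n); cv2.imwrite(f"pics/{n}0.png",c["frame"][:,:,::-1]); np.savez(f"{n}0.npz",**c)
    print(n,c["intrinsics"].tolist(),np.round(c["R"],3).tolist(),c["t"])
print(ctrl.sense()["clock"],ctrl.sense()["tcp_rot"])
E
```

```text
pics
scene [[541.9913696358071, 0.0, 313.4986263361422], [0.0, 541.9913696358071, 238.44323771653046], [0.0, 0.0, 1.0]] [[-0.61, 0.792, -0.005], [0.51, 0.388, -0.768], [-0.606, -0.471, -0.641]] [ 257.14408975 -161.50503231 1442.38357139]
top [[499.70686601837815, 0.0, 320.82108541946417], [0.0, 499.70686601837815, 243.77929053903085], [0.0, 0.0, 1.0]] [[-0.011, -0.999, 0.032], [-0.991, 0.006, -0.135], [0.134, -0.034, -0.99]] [  21.90489152  440.31724488 1141.90257613]
0.1 [ 9.82119959e-01  1.88255464e-01 -4.79467618e-05 -5.14116356e-04]
```

View pics/scene0.png

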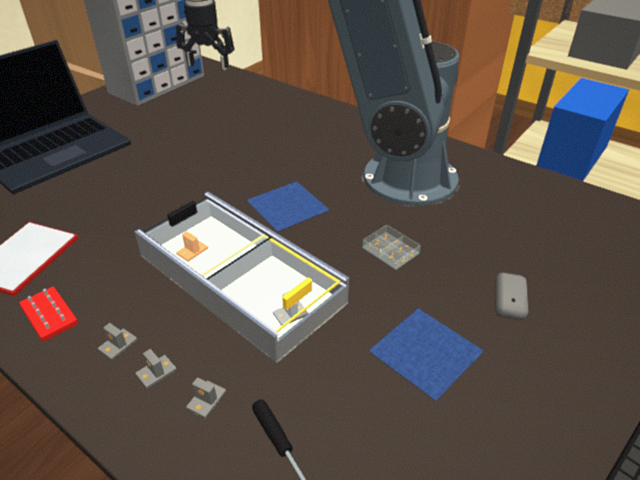

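View pics/top0.png

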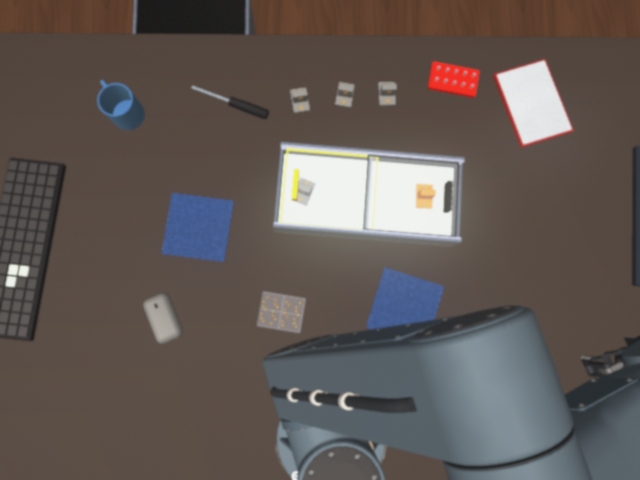

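The orange bracket is in the right bay under the black-grip lid: top view (425,196), grip at (448,196). The mats are at (198,227) and about (405,300). I'll enlarge the case and the mat.

```bash
cat > h.py <<'E'
import numpy as np,cv2
def px2w(c,u,v,z):
    d=c["R"].T@np.linalg.inv(c["intrinsics"])@np.array([u,v,1.]); o=-c["R"].T@c["t"]
    return o+d*(z-o[2])/d[2]
def w2px(c,X):
    p=c["intrinsics"]@(c["R"]@np.asarray(X,float)+c["t"]); return p[:2]/p[2]
E
python3 - <<'E'
from h import *
c=dict(np.load("top0.npz")); f=c["frame"][:,:,::-1]
cv2.imwrite("pics/crop1.png",cv2.resize(f[135:250,380:480],None,fx=5,fy=5,interpolation=cv2.INTER_CUBIC))
cv2.imwrite("pics/crop2.png",cv2.resize(f[135:250,265:385],None,fx=5,fy=5,interpolation=cv2.INTER_CUBIC))
h=cv2.cvtColor(f,cv2.COLOR_BGR2HSV)
m=cv2.inRange(h,(105,120,40),(125,255,180))
n,l,s,ce=cv2.connectedComponentsWithStats(m)
for i in range(1,n):
    if s[i,4]>500:
        r=cv2.minAreaRect(np.argwhere(l==i)[:,::-1].astype(np.float32)); print(s[i],r[1:],px2w(c,*r[0],4).round(1), np.hypot(*px2w(c,*r[0],4)[:2]))
m=cv2.inRange(h,(5,60,80),(17,255,255)); m[:,:380]=0; m[:135]=0; m[250:]=0;m[:,480:]=0
print("orange",np.argwhere(m)[:,::-1].mean(0),m.sum()/255)
E
```

```text
[ 163  194   69   67 3642] ((61.971920013427734, 60.30552673339844), 7.765166282653809) [486.4 312.2   4. ] 577.9334424693908
[ 368  273   74   56 2823] ((61.29206466674805, 59.623043060302734), 16.50436019897461) [ 292.  -179.5    4. ] 342.7303251812247
orange [426.11666667 191.025     ] 120.0
```

View pics/crop1.png

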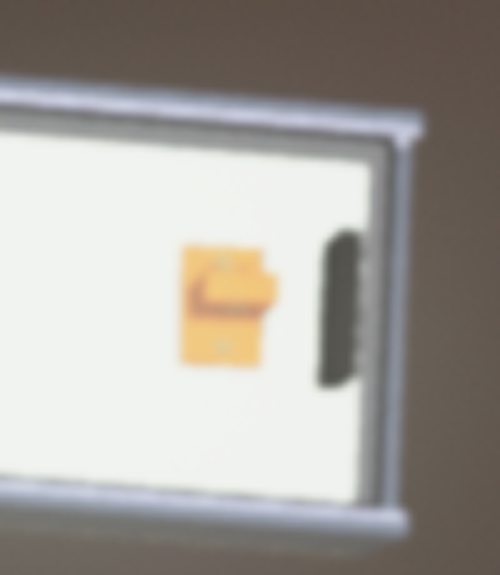

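View pics/crop2.png

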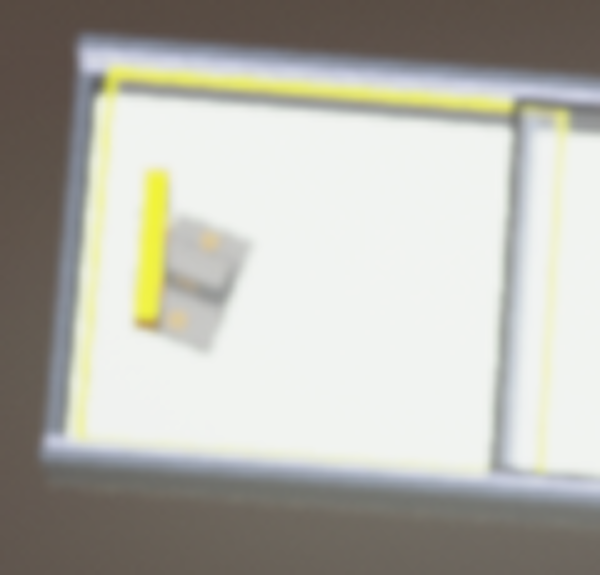

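The crops show:
- The orange bracket's base corners are at crop1 (181,247), (262,248), (262,366) and (181,366). Its web runs along the image horizontal.
- The black ridge runs from (342,230) to (335,385), with its right edge at about 357.
- The left lid is roughly shut.

Next I'll fit the poses.

```bash
cat >> h.py <<'E'
def fit(c,local,px):  # planar pose (x,y,yaw) from pixels of local points [x,y,z]
    from scipy.optimize import least_squares
    local=np.array(local,float);W=lambda q,l:np.c_[q[0]+np.cos(q[2])*l[:,0]-np.sin(q[2])*l[:,1],q[1]+np.sin(q[2])*l[:,0]+np.cos(q[2])*l[:,1],l[:,2]]
    r=least_squares(lambda q:np.ravel([w2px(c,X)-p for X,p in zip(W(q,local),px)]),[500,0,0],x_scale=[100,100,.1])
    return r.x,r.fun.reshape(-1,2),W
E
python3 - <<'E'
from h import *
c=dict(np.load("top0.npz")); print("cam",-c["R"].T@c["t"])
P=lambda ox,u,v:np.array([ox+u/5,135+v/5])-0.4
q,r,W=fit(c,[[100,-215,72],[-100,-215,72],[100,215,72],[-100,215,72]],[P(380,422,112),P(380,408,515),P(265,80,38),P(265,42,445)])
print("case",q,r.round(1).tolist())
b,rb,_=fit(c,[[30,20,13],[30,-20,13],[-30,-20,13],[-30,20,13]],[P(380,181,247),P(380,262,248),P(380,262,366),P(380,181,366)])
print("bracket",b,rb.round(1).tolist())
t=px2w(c,*P(380,240,287),51);print("webtop",t)
R=np.array([[np.cos(q[2]),-np.sin(q[2])],[np.sin(q[2]),np.cos(q[2])]])
print("bracket in case",R.T@(b[:2]-q[:2]))
# ridge top outer edge
for u,v in[(360,238),(353,380)]: print("ridge outer edge case",R.T@(px2w(c,*P(380,u,v),98)[:2]-q[:2]))
# overlay on both cameras
for n in("top","scene"):
    c=dict(np.load(n+"0.npz"));f=cv2.resize(c["frame"][:,:,::-1],None,fx=4,fy=4,interpolation=cv2.INTER_CUBIC)
    def box(q,x0,x1,y0,y1,z,col):
        w=W(q,np.array([[x0,y0,z],[x1,y0,z],[x1,y1,z],[x0,y1,z]],float))
        cv2.polylines(f,[np.int32([(w2px(c,X)+.5)*4 for X in w])],True,col,1)
    box(q,-100,100,-215,215,72,(0,0,255)); box(q,-35,35,-193.5,-181.5,98,(0,255,0)); box(q,-35,35,181.5,193.5,90,(0,0,255))
    box(b,-30,30,-20,20,13,(255,0,0)); box(b,-8,8,-18,18,51,(255,0,0))
    m=f[540:1000,1060:1880] if n=="top" else f[760:1440,520:1420]
    m=cv2.resize(m,(780,int(780*m.shape[0]/m.shape[1]))) ; cv2.imwrite(f"pics/ov_{n}.png",m)
E
```

```text
cam [ 283.13921346   57.43296299 1189.4680468 ]
case [ 5.59741393e+02 -9.52615887e+01 -8.28711989e-02] [[0.2, -1.9], [0.1, 2.0], [-0.2, -1.9], [0.0, 1.6]]
bracket [ 5.58260786e+02 -2.33866472e+02 -3.03229302e-02] [[-0.2, -0.4], [-0.0, -0.1], [0.2, 0.5], [-0.0, 0.0]]
webtop [ 558.73449203 -233.57350429   51.        ]
bracket in case [   9.99768476 -138.25177076]
ridge outer edge case [  25.17188912 -180.46328109]
ridge outer edge case [ -40.53444618 -179.68837278]
```

View pics/ov_top.png

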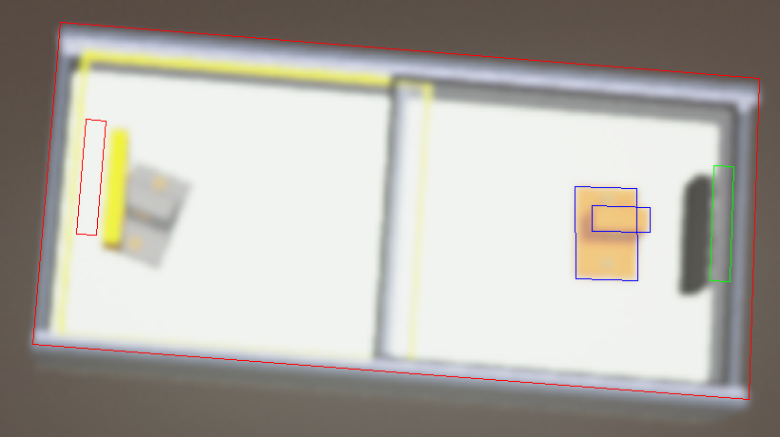

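View pics/ov_scene.png

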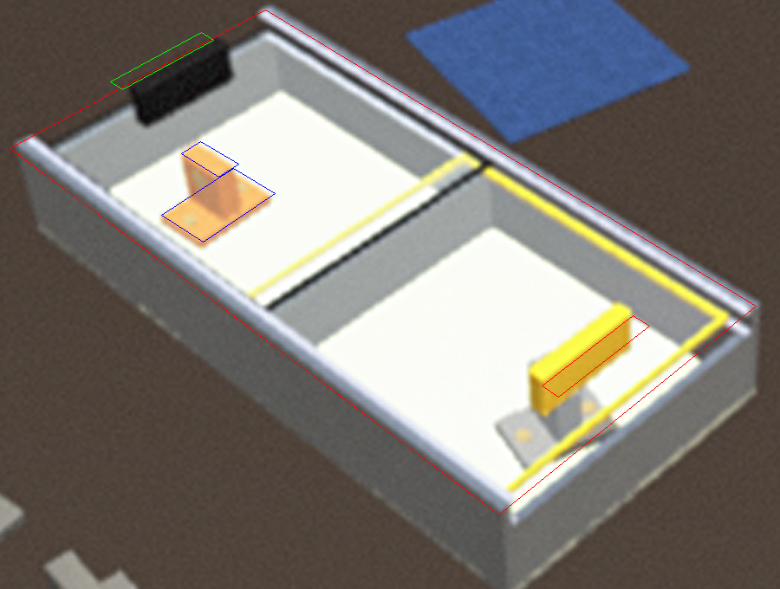

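Both overlays agree with the picture, and both lids are ajar by about 13 mm: the ridges sit inward of the shut outlines. The black ridge is centred at about y = -174 mm in the case frame. Next I'll open the right lid.

```bash
cat >> h.py <<'E'
CASE=np.array([559.7,-95.3]);CYAW=-0.0829
def c2w(x,y,z):
    c,s=np.cos(CYAW),np.sin(CYAW); return [CASE[0]+c*x-s*y,CASE[1]+s*x+c*y,z]
def down(ctrl,pos,yaw):  # tool y axis along world angle yaw (mod pi); sign with the smaller joint travel
    from scipy.spatial.transform import Rotation as Ro
    q0=np.array(ctrl.sense()["joint_positions"]);best=None
    for a in(yaw,yaw+np.pi):
        y=np.array([np.cos(a),np.sin(a),0]);z=np.array([0,0,-1.])
        q=Ro.from_matrix(np.c_[np.cross(y,z),y,z]).as_quat()
        j=ctrl.ik(list(pos),list(q))
        if j is not None:
            d=np.abs(np.array(j)-q0).max()
            if best is None or d<best[0]: best=(d,list(q),j)
    return best[1]
E
python3 - <<'E'
from plant import ctrl,capture
from h import *
p=c2w(-1,-174,200);o=down(ctrl,p,CYAW+np.pi/2)
ctrl.reach(p,o); print(ctrl.sense()["clock"])
print(ctrl.move_straight(c2w(-1,-174,88),120,contact_N=15))
ctrl.close(25); s=ctrl.sense();print(s["clock"],s["finger_gap"],s["position"],s["ft_force"])
if 9<s["finger_gap"]<16:
    print(ctrl.move_straight(c2w(-1,-50,88),80,contact_N=14))
    s=ctrl.sense();print(s["clock"],s["finger_gap"],s["position"],s["ft_force"])
c=capture("scene"); cv2.imwrite("pics/s1.png",c["frame"][180:380,100:380,::-1].repeat(2,0).repeat(2,1))
E
```

```text
1.65
False
3.3917 11.399797833182365 [ 544.36204815 -268.68550151   88.17822763] [-0.40708293  0.07801283  3.01650157]
True
4.7333 11.623808900367544 [ 554.64247    -151.63487184   88.21769005] [-0.91451754 -4.74966356  3.07077384]
```

View pics/s1.png

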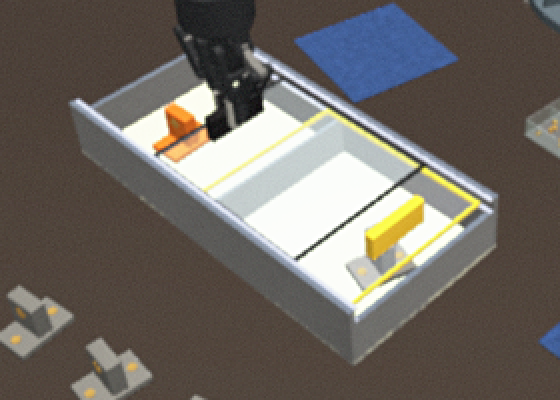

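The lid is at its stop (ridge moved 117 mm to about -57 mm) and the bracket is uncovered. The yellow lid hasn't moved. Next is the bracket.

```bash
python3 - <<'E'
from plant import ctrl,capture
from h import *
ctrl.open_jaws()
p=ctrl.sense()["position"];ctrl.move_straight([p[0],p[1],200],150)
B=[558.5,-233.7]
o=down(ctrl,[*B,200],-0.03);ctrl.reach([*B,200],o)
print(ctrl.move_straight([*B,32],120,contact_N=10))
ctrl.close(30);s=ctrl.sense();print(s["clock"],s["finger_gap"],s["position"],s["ft_force"])
ctrl.move_straight([*B,60],80)
ctrl.move_straight([*B,220],150);s=ctrl.sense();print(s["clock"],s["finger_gap"],s["position"],s["ft_force"])
c=capture("scene"); cv2.imwrite("pics/s2.png",c["frame"][80:380,100:500,::-1].repeat(2,0).repeat(2,1))
E
```

```text
False
9.825 15.287604178172352 [ 558.59764254 -233.76570644   32.13581399] [-0.52781418  0.20628     2.15203548]
11.5417 15.487217588985013 [ 558.10673157 -233.50341309  219.00196982] [-0.52772586 -0.42455013 -1.069965  ]
```

View pics/s2.png

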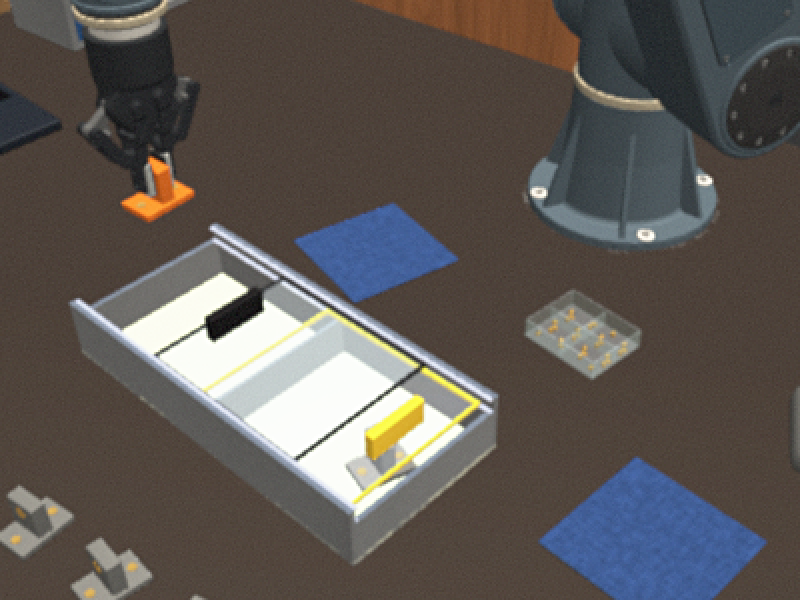

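The bracket is held upright, clear of the case, and the lids are unchanged. Next I'll place it on the far mat at (486, 312).

```bash
python3 - <<'E'
from plant import ctrl,capture
from h import *
M=[486.4,312.2]
o=down(ctrl,[*M,220],-0.03);ctrl.reach([*M,220],o)
print(ctrl.sense()["finger_gap"])
ctrl.move_straight([*M,60],120); ctrl.sleep(.2)
print(ctrl.move_straight([*M,29.5],30,contact_N=4)); s=ctrl.sense();print(s["position"],s["ft_force"])
ctrl.open_jaws();ctrl.sleep(.2)
ctrl.move_straight([*M,200],100)
ctrl.reach([400,-150,350],s["tcp_rot"]) if 0 else None
print(ctrl.sense()["clock"])
c=capture("scene"); cv2.imwrite("pics/s3.png",c["frame"][180:420,160:500,::-1].repeat(2,0).repeat(2,1))
h=cv2.cvtColor(c["frame"],cv2.COLOR_RGB2HSV);m=cv2.inRange(h,(5,150,120),(16,255,255));m[:,:360]=0;m[:250]=0;m[420:]=0;m[:,500:]=0
print(m.sum()/255, px2w(c,*np.argwhere(m)[:,::-1].mean(0),18).round(1))
E
```

```text
15.4292567087921
True
[486.21853927 312.13141832  31.07895357] [-0.44641153  0.31181378  4.64447715]
18.8667
486.0 [487.2 312.9  18. ]
```

View pics/s3.png

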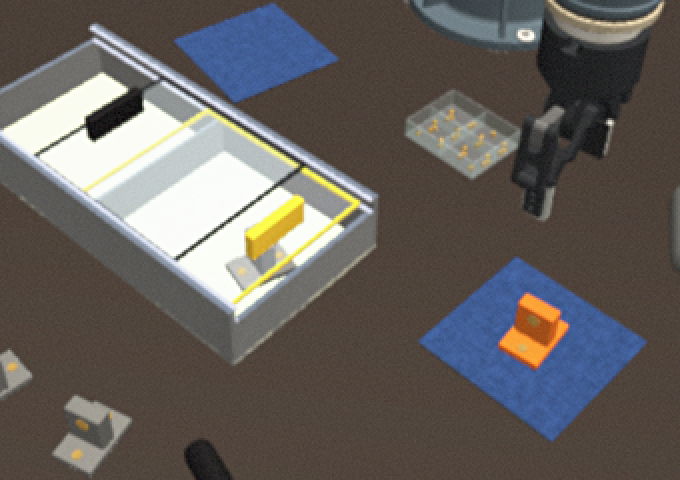

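The bracket stands upright at the middle of the mat. The right lid is open, the left lid and grey bracket are unchanged, and the gripper is clear.

```bash
python3 -c "
from plant import job
print(job.close_job())"
```

```text
the job is handed in; nothing more can be done
None
```

I've handed the job in (no verdict came back): the right (black-grip) lid is fully open, and the orange bracket stands upright in the middle of the far blue mat; the left lid and grey bracket look unmoved, and the arm took about 19 s.

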